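# Show the pot lid's knob to the phone

### The job

Someone on a video call wants to inspect the knob under the upturned aluminium pot lid: pick the lid off its terracotta ring by the rim and hold it still, hollow side up, with the knob pointing squarely at the leaning phone's screen and its end 15 cm straight out from the middle of the screen. Finish while holding it there, without putting it down or letting go. Never touch the phone or its stand, and leave everything else where it is.

Things in the scene. Friction and masses are not known exactly. Their poses are not given: they have to be found in the camera images.
- lid: Cast aluminium pot lid upside down on the ring: a round tray, black knob below, 0.12 to 0.21 kg. Origin: centre of the knob's flat end (lowest point); z: lid axis, knob end to hollow side, up at start; turn about z is free. Knob dia 32. Above the origin: disc underside 22, hollow's floor 28, rim top 46. Outer dia 130, rim wall 8 thick, 18 tall inside: pinch it from above, closing along the radius.
- lid_rim (a point): Centre of the lid's mouth, on the lid's axis at the level of the rim's top edge, 46 above the lid's origin. Held at one point of the rim the lid hangs out sideways: a firm grip (about 35 N), with the fingertips down to about 3 above the hollow's floor, keeps it from sagging.
- phone: Black phone, 148 x 72 x 9, bluish lit screen outward, on the sloping wooden stand. Origin: middle of the screen, on its surface, 62 above the ledge. z: straight out of the screen, leaning 30 degrees (0.524 rad) from vertical towards the stand's front; x: along the phone, up the slope. At yaw 0 it leans to the robot; yaw varies by 0.5 rad either way.
- shot (a point): The point in the air where the end of the knob has to be: 150 straight out from the middle of the screen along the phone's z axis (about 192 above the ledge). Its axes are parallel to the phone's; the lid's z must finish parallel to this z, same sense.
- phone_stand: Fixed wooden phone stand, about 145 deep x 90 wide, top edge about 102 high with the phone. Origin: centre of its foot on the ledge; its front (low edge) faces its own -x. Not to be touched.
- trivet: Loose terracotta ring, outer diameter 104, hole 68, 30 high, 0.4 kg; the lid rests on it with the knob in the hole, its knob end 8 above the ledge. Origin: centre of its underside, on the ledge. Stays where it is.
- carrier: Bystander: stainless steel food carrier with three clipped tiers, diameter 145 over the clips, 200 high plus an arched handle up to 240. Origin: centre of its underside.
- cup: Bystander: blue plastic cup, diameter 76, 95 high, open upward. Origin: centre of its underside.
- saucer: Bystander: green ceramic saucer, diameter 130, 20 high. Origin: centre of its underside.
- spoon: Bystander: wooden stirring spoon, 250 long, 20 high, lying flat along its own x, handle to -x. Origin: middle of its length, on the ledge.
- pot: Bystander: small aluminium pot without its lid, diameter 148, 85 high, two black lugs along its own y, 190 over them. Origin: centre of its underside.
- jar: Bystander: amber glass jar with a red cap, diameter 72, 110 high. Origin: centre of its underside.
Mind the look-alikes: they are no part of the job. What is shaped like the lid but blue is not meant.

How it is judged:
By the outcome, as a careful person would: the job done as asked, in the order asked, and still so for the second after the job is handed in, while the arm keeps its last pose, push and grip.
It also fails if it takes over 45 s, if anything falls off the work surface, if the arm or the gripper's body presses on something with over 40 N, if the wrist force passes 120 N, or if a joint passes its speed limit or range.

### The arm

A 6-joint arm with a two-finger parallel gripper is mounted at the origin on the work surface. World frame = base frame: x ahead of the robot, y to its left, z up, the work surface at z = 0. Lengths are in m, angles in rad, forces in N, time in s.
With the tool pointing down it reaches from about 0.25 to 0.725 m from the base axis. Payload 4 kg.
Tool frame: the origin (TCP) lies on the centre line of the jaws, within the pads' length; the fingertips stand ahead of it and the grasp point (between the pads) lies 3 mm ahead of it (bot.tcp_to_tips is the z of the fingertips in the tool frame, in m); z points along the fingers, y is the line along which they close (so a half turn about z gives the same grasp; the last joint's range is limited). The gripper opens to 85 mm and grips with 20 to 120 N. Pads are 22 mm wide; open, the fingers measure 114 mm over their backs; the gripper's body (76 mm by 85 mm) begins 54 mm behind the grasp point. The pads swing forward as they close: fully open they stand 13 mm farther back than shut.
Start: joints at [-1.286, 0.241, 0.005, 1.335, 0, 1.571], TCP at [0.14, -0.48, 0.253] pointing down, gripper open.
Joint ranges: [-2.72, 2.72], [-1.05, 1.87], [-1.09, 1.28], [-1.99, 2.15], [-1.42, 1.44], [-3.14, 3.14]. Speed limits (rad/s): [2.79, 2.79, 3.14, 3.14, 3.14, 3.14].

### API

Orientations are given as a unit quaternion [x, y, z, w].
In Python, from workcell import telemetry, camera, camera_params, ticket, boxes_of, cut_out, spot_point, bot gives the robot as it stands.
- The arm moves only by the shell command python3 -m creep 'ROWS'. ROWS is text: rows parted by semicolons, each of 5 numbers parted by spaces: the opening, from 0 (shut) to 1 (fully open), then the shift along the tool's x, y, z in units of 150 mm (1.0 is 150 mm), then the turn about the tool's z in units of 180 degrees (1.0 is 180 degrees). In form: claw x y z turn; .... A call has 1 to 12 rows; each row is the pose to reach, as a shift and turn from the pose commanded when the call began, along the tool's axes at that moment, turning the shorter way round; what a row does not reach only later rows make up. A row lasts 1/8 s, in which the tool goes at most 62.5 mm and 10.7 degrees, less where a joint would pass 70% of its speed; a pose out of reach is approached as far as the arm can. A call with a number of a shift or a turn outside -1 to 1 is refused whole. A call with a gripper value outside its range is refused whole. The fingers move at their own pace and stop on an object; the grip force is fixed at half the most. Time passes only in rows, so rows that repeat a pose let the fingers close. It gives the time, the measured TCP pose, the force, the opening and the grip force at its end, in the units of the state.
- telemetry.get_obs(): the state, without advancing time (a new reading comes with each control period).
- camera(name): name is "scene" or "top" or "wrist"; returns the picture (420x560x3 uint8, red, green, blue); there is no depth.
- camera_params(name): a dict with "camera_matrix" (3x3 intrinsics, pixels), "eye" and "attitude" of the camera in the world. Camera axes: x right, y down, z forward; pixel columns grow to the right and rows downward; lengths in m; the calibration is good to about 2 mm. The wrist camera is an equidistant fisheye: a pixel r from the principal point sees the ray r / f radians off the axis. A picture is of the moment at which its call begins: read the wrist's pose just before it. camera_params takes no time and is no camera call; for the wrist camera it gives the pose at the moment of the call.
- ticket.job_done(): hands the job in; it is judged then, once.
Trained networks look in the newest picture that a camera, given by its name, has taken for a name from the list of things; names that differ only in an ending like _2 or _b are one class to them, and where a whole thing is asked for, a point or a joint stands for the part that bears it (a point fixed in the world has none). Each returns a list of dicts, best first, with "conf" (0 to 1); they miss things now and then, are a little off and sometimes report something else, mostly with a low value. They report only what shows in the picture. A call takes as long as a camera call. They do not tell look-alikes from the thing itself.
- boxes_of(thing, camera): "at" ([x, y, z] in m, in world coordinates, good to about 4 mm: the middle of the surface that is visible of it).
- cut_out(thing, camera): "pixels" (420x560 bool, what is visible of it).
- spot_point(thing, camera): "at" ([x, y, z] in m, in world coordinates, good to about 4 mm: a listed point, or the origin of a listed thing).
The state is a dict: "clock": time; "joint_pos": joint angles; "joint_vel": joint speeds; "tau": joint torques, N m; "eef_pos": TCP position; "tool_rot": TCP orientation; "ft_force": force on the tool from outside, world axes, zero at the start; "ft_torque": the same for the moment, N m; "grip_width": finger opening in m; "grasp_force": force on a finger pad.
Only numpy, scipy, OpenCV 4.12 (cv2) and the standard library are available. Lean on these libraries where they do the work, as an engineer would, in place of code of your own. Each camera call takes 0.05 s, during which the arm holds its last target. There are 200 camera calls.

## Working session

There is one attempt and no reset: what is moved stays moved. The work goes in short steps, Python scripts to look and compute and a shell command to move; the robot and the scene stay as the last step left them, time stands still between calls to the robot, and variables do not carry over. Pictures are saved under pics/ and viewed, at most 10 in all, crops included, and the job is handed in when it is done.

View pics/scene.png

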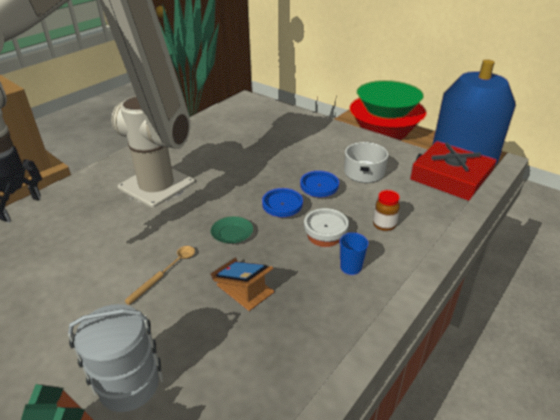

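View pics/top.png

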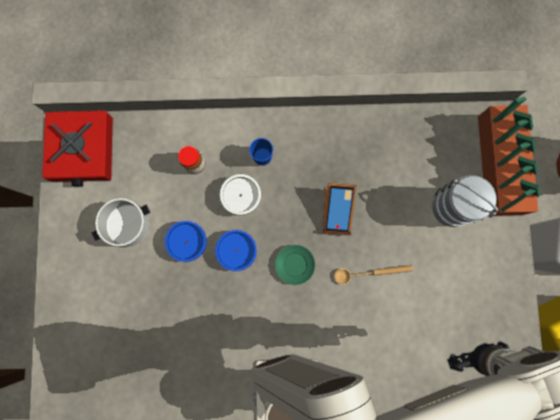

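The lid meant is the aluminium one, at top (240,195) and scene (326,224). It sits on the terracotta ring, while the look-alikes at top (186,241) and (236,250) are blue and lie flat. The moves can't tilt the tool directly, so I'll first see, in free air, how an out-of-reach pose is approached.

```bash
python3 -m creep '1 0 0.5 -0.5 0;1 0 1 -1 0;1 0 1 -1 0;1 0 1 -1 0'; python3 -m creep '1 0 1 -0.5 0;1 0 1 -0.5 0;1 0 1 -0.5 0;1 0 1 -0.5 0;1 0 1 -0.5 0'; python3 -c "
from h import *
o=telemetry.get_obs();print(o['joint_pos'].round(3));print(R.from_quat(o['tool_rot']).as_matrix().round(3))
im=cv2.imread('pics/scene.png')[185:275,270:400];cv2.imwrite('pics/crop.png',cv2.resize(im,None,fx=4,fy=4,interpolation=2))
from workcell import camera
"
```

```text
clock: 1.8
eef_pos: [0.183, -0.6252, 0.4049]
tool_rot: [0.99, 0.142, 0.0, 0.002]
ft_force: [0.5, -1.4, 1.2]
grip_width: 0.0856
grasp_force: 0.0
clock: 2.42
eef_pos: [0.1804, -0.6163, 0.4494]
tool_rot: [0.99, 0.142, -0.001, -0.006]
ft_force: [-0.2, -0.1, 0.7]
grip_width: 0.0856
grasp_force: 0.0
[-1.286  0.707  1.273  2.148 -0.     1.571]
[[ 0.96   0.281 -0.003]
 [ 0.281 -0.96   0.011]
 [-0.    -0.012 -1.   ]]
```

View pics/crop.png

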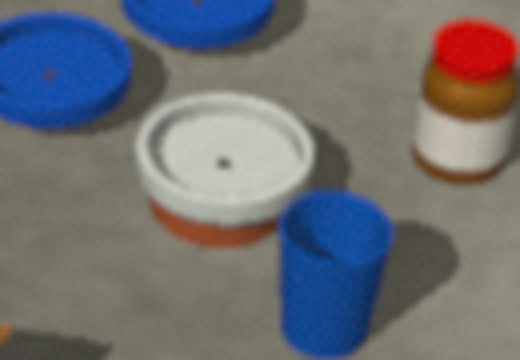

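The crop confirms it: the grey-white lid with its hollow up sits on the terracotta ring, and the blue trays are decoys. In that probe the tool tilted by 0.012 rad at the joint limits. Next I'll check whether that carries on and adds up.

```bash
cat > s.py <<'E'
from h import *
o=telemetry.get_obs();m=R.from_quat(o['tool_rot']).as_matrix();a=o['joint_pos'][0]
print('q',o['joint_pos'].round(3),'p',o['eef_pos'].round(4),'r',np.hypot(*o['eef_pos'][:2]).round(3),'z',m[:,2].round(3),'tilt out',(m[0,2]*np.cos(a)+m[1,2]*np.sin(a)).round(4), round(o['clock'],2))
E
python3 -m creep '1 0 0 0 0' >/dev/null; python3 s.py
python3 -m creep '1 0 0 -1 0;1 0 0 -1 0;1 0 0 -1 0'>/dev/null; python3 s.py
python3 -m creep '1 0 0 -1 0;1 0 0 -1 0'>/dev/null; python3 s.py
python3 -m creep '1 0 0 -1 0;1 0 0 -1 0'>/dev/null; python3 s.py
```

```text
q [-1.286  0.708  1.273  2.149  0.     1.571] p [ 0.1805 -0.6165  0.4487] r 0.642 z [-0.004  0.012 -1.   ] tilt out -0.013 2.55
q [-1.286  0.623  1.275  2.149 -0.     1.571] p [ 0.1749 -0.5974  0.503 ] r 0.622 z [ 0.021 -0.07  -0.997] tilt out 0.0732 2.92
q [-1.286  0.551  1.275  2.149  0.     1.571] p [ 0.1691 -0.5776  0.5473] r 0.602 z [ 0.041 -0.139 -0.989] tilt out 0.1451 3.17
q [-1.286  0.478  1.275  2.149  0.     1.571] p [ 0.1624 -0.5546  0.5904] r 0.578 z [ 0.061 -0.208 -0.976] tilt out 0.2168 3.42
```

Pushing up against the limit ratchets the tool outward by about 0.07 rad every 2 rows, and the tilt is kept. That is what I need once the lid is held. Now I'll undo this tilt by trying the inner limit.

```bash
python3 -m creep '1 0 -1 0.6 0;1 0 -1 0.6 0;1 0 -1 0.6 0'>/dev/null; python3 s.py
python3 -m creep '1 0 -1 0.6 0;1 0 -1 0.6 0;1 0 -1 0.6 0'>/dev/null; python3 s.py
python3 -m creep '1 0 -0.7 0.2 0;1 0 -0.7 0.2 0'>/dev/null; python3 s.py
python3 -m creep '1 0 -0.4 0 0;1 0 -0.4 0 0'>/dev/null; python3 s.py
```

```text
q [-1.286  0.084  0.442  1.712 -0.     1.571] p [ 0.137  -0.4681  0.5027] r 0.488 z [ 0.06  -0.206 -0.977] tilt out 0.2147 3.8
q [-1.286 -0.231 -0.161  1.427  0.     1.571] p [ 0.1006 -0.3438  0.3819] r 0.358 z [ 0.06  -0.203 -0.977] tilt out 0.212 4.17
q [-1.286 -0.44  -0.415  1.382 -0.     1.571] p [ 0.0736 -0.2514  0.3304] r 0.262 z [ 0.059 -0.203 -0.977] tilt out 0.2115 4.42
q [-1.286 -0.577 -0.499  1.433 -0.     1.571] p [ 0.0569 -0.1944  0.3185] r 0.203 z [ 0.06  -0.206 -0.977] tilt out 0.2142 4.67
```

```bash
python3 -m creep '1 0 -0.2 0.6 0;1 0 -0.3 0.9 0;1 0 -0.3 0.9 0'>/dev/null; python3 s.py
python3 -m creep '1 0 -0.6 0 0;1 0 -0.6 0 0'>/dev/null; python3 s.py
```

```text
q [-1.286 -0.575 -0.872  1.068 -0.     1.571] p [ 0.0524 -0.1791  0.1731] r 0.187 z [ 0.057 -0.196 -0.979] tilt out 0.2043 5.05
q [-1.286 -0.845 -0.958  1.247 -0.     1.571] p [ 0.0283 -0.0965  0.1572] r 0.101 z [ 0.058 -0.2   -0.978] tilt out 0.2082 5.3
```

```bash
python3 -m creep '1 0 0.25 0.57 0;1 0 0.25 0.57 0;1 0 0.25 0.57 0'; python3 s.py
python3 -m creep '1 0 -0.3 0.1 0;1 0 -0.3 0.1 0'; python3 s.py
```

```text
clock: 5.68
eef_pos: [0.0457, -0.1559, 0.0936]
tool_rot: [0.985, 0.141, 0.015, 0.103]
ft_force: [-0.6, 0.3, -0.7]
grip_width: 0.0853
grasp_force: 0.0
q [-1.286 -0.548 -1.085  0.825  0.     1.571] p [ 0.0457 -0.1559  0.0936] r 0.162 z [ 0.058 -0.198 -0.978] tilt out 0.2064 5.67
clock: 5.92
eef_pos: [0.0356, -0.1215, 0.101]
tool_rot: [0.985, 0.141, 0.014, 0.096]
ft_force: [0.7, -0.4, -0.0]
grip_width: 0.0854
grasp_force: 0.0
q [-1.286 -0.68  -1.087  0.969  0.     1.571] p [ 0.0356 -0.1215  0.101 ] r 0.127 z [ 0.054 -0.186 -0.981] tilt out 0.1937 5.92
```

Both the limits and the joint angles make sense. I'll accept the 0.19 rad lean, because it is tangential to a near-rim grasp. Next I'll fit the lid and phone poses to the masks.

```bash
cat > fit.py <<'E'
from h import *
from scipy.optimize import minimize
def proj(P,c):
    p=camera_params(c);q=R.from_quat(p['attitude']).inv().apply(P-p['eye'])@p['camera_matrix'].T
    return q[:,:2]/q[:,2:]
S=8
def hull(P,c):
    h=cv2.convexHull((proj(P,c)*16).astype(np.float32)).reshape(-1,2)
    m=np.zeros((420,560),np.uint8);cv2.fillConvexPoly(m,np.round(h).astype(np.int32),1,cv2.LINE_AA if 0 else 8,4);return m>0
t=np.linspace(0,2*np.pi,60)
def lid(v): return np.vstack([np.c_[v[0]+.065*np.cos(t),v[1]+.065*np.sin(t),0*t+z] for z in (.030,.054)])
def phR(psi):
    c,s=np.cos(psi),np.sin(psi);z=np.array([-.5*c,-.5*s,.866]);y=np.array([-s,c,0]);x=np.cross(y,z);return np.c_[x,y,z]
def phone(v):
    g=np.array([[a,b,d] for a in(-.074,.074) for b in(-.036,.036) for d in(0,-.009)])
    return np.array([v[0],v[1],.062])+g@phR(v[2]).T
def run(th,f,v0,near,sc):
    ms={}
    for c in('top','scene'):
        camera(c)
        for d in cut_out(th,c):
            m=d['pixels'];ys,xs=np.nonzero(m)
            if np.hypot(*(proj(near[None],c)[0]-[xs.mean(),ys.mean()]))<14 and c not in ms: ms[c]=m;
    print(th,{c:int(m.sum()) for c,m in ms.items()})
    for use in (list(ms),['top'],['scene']):
        def cost(u):
            v=v0+u*sc;return sum(1-(hull(f(v),c)&ms[c]).sum()/(hull(f(v),c)|ms[c]).sum() for c in use if c in ms)
        best=min((minimize(cost,u0,method='Nelder-Mead',options=dict(initial_simplex=np.vstack([u0,u0+np.eye(len(v0))*1.]),xatol=.02,fatol=1e-4)) for u0 in np.random.default_rng(0).normal(size=(5,len(v0)))),key=lambda r:r.fun)
        print(use,(v0+best.x*sc).round(4),round(best.fun,3))
if __name__=='__main__':
    run('lid',lid,np.array([.614,.133]),np.array([.614,.133,.045]),np.array([.004,.004]))
    run('phone',phone,np.array([.558,-.179,-.1]),np.array([.558,-.179,.06]),np.array([.004,.004,.1]))
E
python3 fit.py; python3 s.py
```

```text
lid {'top': 1338, 'scene': 1143}
['top', 'scene'] [0.6143 0.1317] 0.158
['top'] [0.6142 0.1318] 0.037
['scene'] [0.6144 0.1344] 0.11
phone {'top': 995, 'scene': 666}
['top', 'scene'] [ 0.5577 -0.1803 -0.1556] 0.199
['top'] [ 0.5562 -0.1806 -0.0704] 0.1
['scene'] [ 0.5594 -0.18   -0.1659] 0.078
q [-1.286 -0.675 -1.087  0.964  0.     1.571] p [ 0.0359 -0.1226  0.1008] r 0.128 z [ 0.054 -0.185 -0.981] tilt out 0.1933 6.33
```

```bash
python3 - <<'E'
from fit import *
for c,box in(('top',(175,245,310,370)),('scene',(245,300,200,285))):
    im=cv2.imread(f'pics/{c}.png').astype(int);y0,y1,x0,x1=box
    m=np.zeros((420,560),bool);s=im[y0:y1,x0:x1];m[y0:y1,x0:x1]=(s[...,0]>s[...,2]+35)&(s[...,0]>90)
    n,l,st,ce=cv2.connectedComponentsWithStats(m.astype(np.uint8));k=1+st[1:,4].argmax();m=(l==k);m=cv2.morphologyEx(m.astype(np.uint8),cv2.MORPH_CLOSE,np.ones((7,7)))>0
    print(c,st[k])
    def scr(v):
        g=np.array([[a,b,0] for a in(-v[3],v[3]) for b in(-v[4],v[4])]);return np.array([v[0],v[1],.062])+g@phR(v[2]).T
    v0=np.array([.5577,-.180,-.12,.068,.033]);sc=np.array([.004,.004,.1,.004,.003])
    def cost(u):
        h=hull(scr(v0+u*sc),c);return 1-(h&m).sum()/(h|m).sum()
    b=sorted((minimize(cost,u0,method='Nelder-Mead',options=dict(initial_simplex=np.vstack([u0,u0+np.eye(5)]),xatol=.02,fatol=1e-4)) for u0 in np.random.default_rng(1).normal(size=(12,5))),key=lambda r:r.fun)
    for r in b[:3]: print((v0+r.x*sc).round(4),round(r.fun,3))
E
```

```text
top [327 188  25  42 776]Traceback (most recent call last):
  File "<stdin>", line 12, in <module>
  File "<stdin>", line 12, in <genexpr>
    res = _minimize_neldermead(fun, x0, args, callback, bounds=bounds,
                               **options)
    fxr = func(xr)
    fx = function(np.copy(x), *(wrapper_args + args))
  File "<stdin>", line 11, in cost
  File "fit.py", line 8, in hull
    h=cv2.convexHull((proj(P,c)*16).astype(np.float32)).reshape(-1,2)
                      ~~~~^^^^^
  File "fit.py", line 4, in proj
    p=camera_params(c);q=R.from_quat(p['attitude']).inv().apply(P-p['eye'])@p['camera_matrix'].T
ValueError: time passes only in moves, steps and waits
```

```bash
sed -i 's/^def proj(P,c):/CP={c:camera_params(c) for c in("top","scene")}\ndef proj(P,c):/; s/p=camera_params(c);q=/p=CP[c];q=/' fit.py; cat > yaw.py <<'E'
from fit import *
for c,box in(('top',(175,245,310,370)),('scene',(245,300,200,285))):
    im=cv2.imread(f'pics/{c}.png').astype(int);y0,y1,x0,x1=box
    m=np.zeros((420,560),bool);s=im[y0:y1,x0:x1];m[y0:y1,x0:x1]=(s[...,0]>s[...,2]+35)&(s[...,0]>90)
    n,l,st,ce=cv2.connectedComponentsWithStats(m.astype(np.uint8));k=1+st[1:,4].argmax();m=(l==k);m=cv2.morphologyEx(m.astype(np.uint8),cv2.MORPH_CLOSE,np.ones((7,7)))>0
    print(c,st[k])
    def scr(v):
        g=np.array([[a,b,0] for a in(-v[3],v[3]) for b in(-v[4],v[4])]);return np.array([v[0],v[1],.062])+g@phR(v[2]).T
    v0=np.array([.5577,-.180,-.12,.068,.033]);sc=np.array([.004,.004,.1,.004,.003])
    def cost(u):
        h=hull(scr(v0+u*sc),c);return 1-(h&m).sum()/(h|m).sum()
    b=sorted((minimize(cost,u0,method='Nelder-Mead',options=dict(initial_simplex=np.vstack([u0,u0+np.eye(5)]),xatol=.02,fatol=1e-4)) for u0 in np.random.default_rng(1).normal(size=(12,5))),key=lambda r:r.fun)
    for r in b[:3]: print((v0+r.x*sc).round(4),round(r.fun,3))
E
python3 yaw.py
```

```text
top [327 188  25  42 776]
[ 0.557  -0.1783 -0.1121  0.0668  0.0319] 0.082
[ 0.5573 -0.1784 -0.1079  0.0672  0.0319] 0.083
[ 0.5571 -0.1783 -0.1097  0.0669  0.0318] 0.083
scene [219 262  44  16 383]
[ 0.5593 -0.1812 -0.1101  0.0658  0.0311] 0.138
[ 0.559  -0.1812 -0.115   0.0658  0.0311] 0.14
[ 0.5587 -0.1813 -0.116   0.0656  0.0311] 0.14
```

```bash
cat > d.py <<'E'
import sys
from h import *
# usage: d.py turnsum x y z [x y z ...]: units in tool axes now, successive waypoints each its own call
o=telemetry.get_obs();m=R.from_quat(o['tool_rot']);p=o['eef_pos'];a=list(map(float,sys.argv[1:]))
while a:
    t,w=a[0],np.array(a[1:4]);a=a[4:]
    u=m.inv().apply(w-p)/.15;print(u.round(3),t,'rows>=',round(max(np.linalg.norm(w-p)/.0625,abs(t)*180/10.7),1))
    p=w;m=m*R.from_euler('z',t*np.pi)
E
python3 d.py 0 .11 -.21 .22  -.2 .23 -.17 .27  -.2 .36 -.10 .28 -.1 .46 .01 .28  0 .555 .118 .25 0 .5547 .1178 .10
```

```text
[ 0.31   0.839 -0.645] 0.0 rows>= 2.6
[ 0.843  0.034 -0.333] -0.2 rows>= 3.4
[ 0.889  0.414 -0.105] -0.2 rows>= 3.4
[ 0.743  0.648 -0.1  ] -0.1 rows>= 2.4
[0.542 0.81  0.097] 0.0 rows>= 2.4
[ 0.193 -0.002  0.981] 0.0 rows>= 2.4
```

```bash
python3 -m creep '1 0.31 0.84 -0.64 0;1 0.31 0.84 -0.64 0;1 0.31 0.84 -0.64 0'>/dev/null; python3 s.py
python3 -m creep '0.4 0.84 0.03 -0.33 -0.2;0.4 0.84 0.03 -0.33 -0.2;0.4 0.84 0.03 -0.33 -0.2;0.4 0.84 0.03 -0.33 -0.2'>/dev/null; python3 s.py
python3 -m creep '0.4 0.89 0.41 -0.1 -0.2;0.4 0.89 0.41 -0.1 -0.2;0.4 0.89 0.41 -0.1 -0.2;0.4 0.89 0.41 -0.1 -0.2'>/dev/null; python3 s.py
python3 d.py -.1 .46 .01 .28  0 .555 .118 .25
```

```text
q [-1.028 -0.45  -0.697  1.133 -0.049  1.823] p [ 0.1119 -0.2122  0.2214] r 0.24 z [ 0.056 -0.188 -0.981] tilt out 0.1895 6.7
q [-0.496 -0.319 -0.502  1.249 -0.138  1.714] p [ 0.2317 -0.1693  0.2692] r 0.287 z [ 0.055 -0.186 -0.981] tilt out 0.1371 7.2
q [-0.133 -0.087 -0.307  1.272 -0.178  1.454] p [ 0.361  -0.0985  0.2773] r 0.374 z [ 0.053 -0.186 -0.981] tilt out 0.0774 7.7
[ 0.726  0.647 -0.117] -0.1 rows>= 2.4
[0.537 0.814 0.096] 0.0 rows>= 2.4
```

```bash
python3 -m creep '0.4 0.73 0.65 -0.12 -0.1;0.4 0.73 0.65 -0.12 -0.1;0.4 0.73 0.65 -0.12 -0.1'>/dev/null
python3 -m creep '0.4 0.54 0.81 0.1 0;0.4 0.54 0.81 0.1 0;0.4 0.54 0.81 0.1 0'>/dev/null; python3 s.py
cat > w.py <<'E'
from h import *
import sys
p=camera_params('wrist');im=snap('wrist',sys.argv[1])
def pix(P):
    q=R.from_quat(p['attitude']).inv().apply(np.atleast_2d(P)-p['eye']);th=np.arctan2(np.hypot(q[:,0],q[:,1]),q[:,2]);a=np.arctan2(q[:,1],q[:,0]);K=p['camera_matrix']
    return np.c_[K[0,2]+K[0,0]*th*np.cos(a),K[1,2]+K[1,1]*th*np.sin(a)]
b=im[:,:,::-1].copy();t=np.linspace(0,2*np.pi,40)
for r,z in((.065,.054),(.057,.054)):
    for x in pix(np.c_[.6142+r*np.cos(t),.132+r*np.sin(t),0*t+z]): cv2.circle(b,tuple(int(v) for v in x),1,(0,0,255),-1)
cv2.imwrite(f'pics/{sys.argv[1]}.png',b)
for th in('lid_rim','lid'): print(th,[(np.round(d['at'],4).tolist(),round(d['conf'],2)) for d in spot_point(th,'wrist')])
E
python3 w.py w1; python3 d.py 0 .5547 .1178 .12
```

```text
q [ 0.308  0.382  0.174  1.37  -0.195  1.591] p [0.5557 0.1193 0.2478] r 0.568 z [ 0.052 -0.187 -0.981] tilt out -0.0073 8.45
lid_rim [([0.6184, 0.137, 0.0526], 0.87), ([0.4351, 0.1502, 0.0438], 0.78)]
lid [([0.6148, 0.1326, 0.0069], 0.92), ([0.4371, 0.149, 0.0046], 0.68), ([0.6182, 0.134, 0.0516], 0.42)]
[0.169 0.006 0.842] 0.0 rows>= 2.1
```

View pics/w1.png

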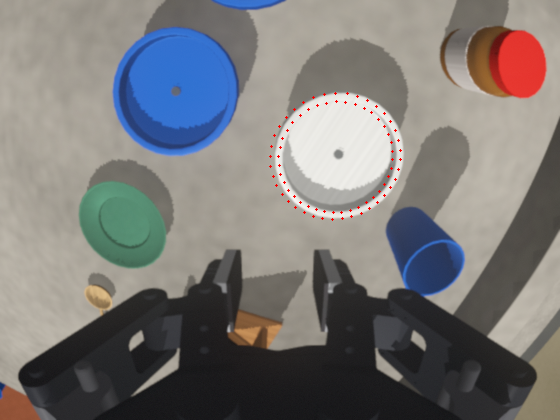

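The wrist view shows the lid at (339,156). My predicted circle sits about 2–3 px too far left, so the lid is slightly farther in +x. I'll descend to close range and refit it there.

```bash
python3 -m creep '0.4 0.09 0 0.42 0;0.4 0.17 0.01 0.84 0;0.4 0.17 0.01 0.84 0'>/dev/null; python3 s.py
cat > wf.py <<'E'
from h import *
from scipy.optimize import minimize
p=camera_params('wrist');im=snap('wrist','w2')
def pix(P):
    q=R.from_quat(p['attitude']).inv().apply(np.atleast_2d(P)-p['eye']);th=np.arctan2(np.hypot(q[:,0],q[:,1]),q[:,2]);a=np.arctan2(q[:,1],q[:,0]);K=p['camera_matrix']
    return np.c_[K[0,2]+K[0,0]*th*np.cos(a),K[1,2]+K[1,1]*th*np.sin(a)]
t=np.linspace(0,2*np.pi,80)
def circ(x,y,r,z): return np.c_[x+r*np.cos(t),y+r*np.sin(t),0*t+z]
ms=[d['pixels'] for d in cut_out('lid','wrist')]
def hull(v):
    P=np.vstack([pix(circ(*v,.065,.030)),pix(circ(*v,.065,.054))]);m=np.zeros((420,560),np.uint8)
    cv2.fillConvexPoly(m,np.round(cv2.convexHull((P*16).astype(np.float32))).astype(np.int32),1,8,4);return m>0
v0=np.array([.6155,.1325]);m=max(ms,key=lambda m:(m&hull(v0)).sum())
f=lambda u:1-(hull(v0+u*.004)&m).sum()/(hull(v0+u*.004)|m).sum()
r=minimize(f,[.5,.5],method='Nelder-Mead',options=dict(initial_simplex=np.array([[1,1],[-1,.3],[.2,-1.]])));v=v0+.004*r.x
print('lid',v.round(4),round(r.fun,3))
b=im[:,:,::-1].copy()
for rr in(.065,.057):
    for x in pix(circ(*v,rr,.054)): cv2.circle(b,tuple(int(round(k)) for k in x),0,(0,0,255),-1)
cv2.imwrite('pics/w2.png',b)
E
python3 wf.py
```

```text
q [ 0.304  0.466 -0.049  1.071 -0.195  1.591] p [0.5509 0.1153 0.118 ] r 0.563 z [ 0.043 -0.19  -0.981] tilt out -0.0155 8.97
lid [0.6181 0.1338] 0.082
```

View pics/w2.png

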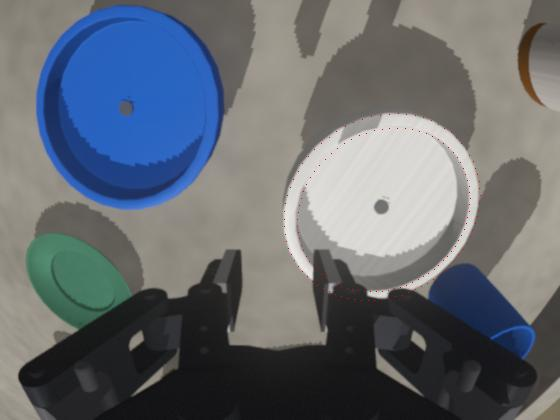

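```bash
python3 s.py; python3 -m creep '0.4 0 0 0 0'; python3 s.py; python3 wf.py
```

```text
q [ 0.304  0.462 -0.041  1.073 -0.196  1.591] p [0.5556 0.1168 0.1234] r 0.568 z [ 0.054 -0.187 -0.981] tilt out -0.0041 9.07
clock: 9.2
eef_pos: [0.5578, 0.1179, 0.1259]
tool_rot: [0.597, 0.796, -0.056, 0.08]
ft_force: [-0.2, 0.5, 0.4]
grip_width: 0.0341
grasp_force: 0.0
q [ 0.304  0.459 -0.037  1.072 -0.196  1.591] p [0.5578 0.1179 0.1259] r 0.57 z [ 0.06  -0.185 -0.981] tilt out 0.0021 9.2
lid [0.6195 0.1365] 1.0
```

```bash
for i in 1 2 3; do python3 -m creep '0.4 0 0 0 0' >/dev/null; python3 s.py; done; python3 wf.py; python3 s.py
```

```text
q [ 0.305  0.461 -0.04   1.071 -0.195  1.591] p [0.5566 0.1179 0.1242] r 0.569 z [ 0.058 -0.185 -0.981] tilt out -0.0006 9.43
q [ 0.305  0.462 -0.041  1.071 -0.195  1.591] p [0.5559 0.1177 0.1232] r 0.568 z [ 0.056 -0.186 -0.981] tilt out -0.0027 9.55
q [ 0.305  0.463 -0.042  1.07  -0.195  1.591] p [0.5556 0.1176 0.1226] r 0.568 z [ 0.055 -0.186 -0.981] tilt out -0.0038 9.68
lid [0.618  0.1338] 0.078
q [ 0.305  0.463 -0.042  1.07  -0.195  1.591] p [0.5555 0.1176 0.1223] r 0.568 z [ 0.054 -0.186 -0.981] tilt out -0.0041 9.78
```

```bash
python3 d.py 0 .5577 .1192 .0635; sed -n 1,3p d.py >/dev/null
```

```text
[0.082 0.017 0.384] 0.0 rows>= 0.9
```

```bash
python3 -m creep '0.4 0.02 0.01 0.07 0;0.4 0.04 0.02 0.17 0;0.4 0.06 0.02 0.27 0;0.4 0.07 0.02 0.34 0;0.4 0.08 0.02 0.37 0;0.4 0.08 0.02 0.38 0;0.4 0.08 0.02 0.38 0;0.4 0.08 0.02 0.38 0'; python3 s.py; python3 -c "
from h import *
snap('wrist','w3')"
```

```text
clock: 10.78
eef_pos: [0.5587, 0.1192, 0.0647]
tool_rot: [0.597, 0.796, -0.058, 0.078]
ft_force: [0.8, 1.0, 0.4]
grip_width: 0.0341
grasp_force: 0.0
q [ 0.306  0.529 -0.102  0.943 -0.195  1.592] p [0.5587 0.1192 0.0647] r 0.571 z [ 0.056 -0.186 -0.981] tilt out -0.003 10.78
```

View pics/w3.png

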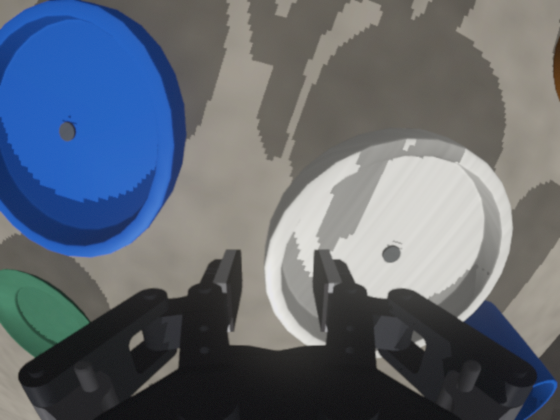

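The fingers straddle the rim wall centred, with the wall at x≈275 between pads at 240 and 315. The lid's centre screw at (391,254) lies in line with the fingertips. I'll go 2 mm lower and close.

```bash
python3 -m creep '0.4 0 0 0.013 0;0 0 0 0.013 0;0 0 0 0.013 0;0 0 0 0.013 0;0 0 0 0.013 0;0 0 0 0.013 0'; python3 s.py
```

```text
clock: 11.58
eef_pos: [0.5584, 0.1187, 0.0624]
tool_rot: [0.597, 0.796, -0.059, 0.078]
ft_force: [-0.9, -0.4, 3.5]
grip_width: 0.006
grasp_force: 59.8
q [ 0.305  0.532 -0.104  0.939 -0.196  1.592] p [0.5584 0.1187 0.0624] r 0.571 z [ 0.055 -0.187 -0.981] tilt out -0.0039 11.57
```

Gripped at 60 N with the jaws at 6 mm. I'll save the grasp and lift.

```bash
cat > g.py <<'E'
from h import *
import json,sys
RG=R.from_quat(json.load(open('grasp.json'))['q']);PG=np.array(json.load(open('grasp.json'))['p'])
LID=np.array([.6175,.1335,.008]);off=RG.inv().apply(LID-PG)
psi=-.11;pz=np.array([-.5*np.cos(psi),-.5*np.sin(psi),.866]);shot=np.array([.558,-.180,.062])+.15*pz
def now():
    o=telemetry.get_obs();m=R.from_quat(o['tool_rot']);L=m*RG.inv();lz=L.apply([0,0,1]);lo=o['eef_pos']+m.apply(off)
    return o,m,lz,lo
if __name__=='__main__':
    o,m,lz,lo=now();c,s=np.cos(psi),np.sin(psi)
    print('lid z: back',round(-lz[0]*c-lz[1]*s,4),'side',round(lz[0]*s-lz[1]*c,4),'err deg',round(np.degrees(np.arccos(lz@pz)),2),'lid at',lo.round(4),'shot',shot.round(4),'d units',(m.inv().apply(shot-lo)/.15).round(3))
E
python3 -c "
from h import *;import json
o=telemetry.get_obs();json.dump(dict(q=list(o['tool_rot']),p=list(o['eef_pos'])),open('grasp.json','w'))"
python3 g.py; python3 d.py 0 .558 .119 .13 0 .555 .08 .25 0 .57 0 .36 0 .58 -.10 .45
```

```text
lid z: back 0.0 side -0.0 err deg 30.0 lid at [0.6175 0.1335 0.008 ] shot [ 0.4835 -0.1718  0.1919] d units [-1.908 -1.429 -0.872]
[-0.085 -0.002 -0.443] 0.0 rows>= 1.1
[-0.395 -0.092 -0.737] 0.0 rows>= 2.0
[-0.672 -0.054 -0.614] 0.0 rows>= 2.2
[-0.763 -0.123 -0.461] 0.0 rows>= 2.2
```

```bash
python3 -m creep '0 -0.01 0 -0.05 0;0 -0.03 0 -0.15 0;0 -0.06 0 -0.3 0;0 -0.085 0 -0.44 0;0 -0.085 0 -0.44 0'; python3 -m creep '0 -0.2 -0.05 -0.37 0;0 -0.4 -0.09 -0.74 0;0 -0.4 -0.09 -0.74 0'>/dev/null
python3 -m creep '0 -0.34 -0.03 -0.31 0;0 -0.67 -0.05 -0.61 0;0 -0.67 -0.05 -0.61 0' >/dev/null
python3 -m creep '0 -0.38 -0.06 -0.23 0;0 -0.76 -0.12 -0.46 0;0 -0.76 -0.12 -0.46 0'; python3 s.py; python3 g.py
```

```text
clock: 12.2
eef_pos: [0.56, 0.1196, 0.1322]
tool_rot: [0.597, 0.796, -0.056, 0.08]
ft_force: [0.2, 0.1, -1.7]
grip_width: 0.0062
grasp_force: 59.3
clock: 13.32
eef_pos: [0.5823, -0.1017, 0.4497]
tool_rot: [0.598, 0.795, -0.058, 0.079]
ft_force: [0.7, 0.1, -1.5]
grip_width: 0.0064
grasp_force: 59.4
q [-0.087  0.402  0.726  1.822 -0.182  1.196] p [ 0.5823 -0.1017  0.4497] r 0.591 z [ 0.056 -0.187 -0.981] tilt out 0.0717 13.32
lid z: back 0.0017 side 0.0002 err deg 29.91 lid at [ 0.6416 -0.0871  0.3954] shot [ 0.4835 -0.1718  0.1919] d units [ 0.019 -1.172  1.377]
```

```bash
python3 -m creep '0 -0.15 0 -0.45 0;0 -0.3 0 -0.9 0;0 -0.3 0 -0.9 0;0 -0.3 0 -0.9 0'>/dev/null; python3 s.py; python3 g.py
python3 -m creep '0 -0.2 0 -0.98 0;0 -0.2 0 -0.98 0'>/dev/null; python3 s.py; python3 g.py
```

```text
q [-0.124  0.549  1.272  2.149 -0.178  1.142] p [ 0.5897 -0.1239  0.552 ] r 0.603 z [ 0.12  -0.194 -0.974] tilt out 0.1426 13.82
lid z: back 0.0643 side -0.001 err deg 26.31 lid at [ 0.6519 -0.1088  0.5014] shot [ 0.4835 -0.1718  0.1919] d units [ 0.369 -1.316  1.956]
q [-0.138  0.475  1.274  2.149 -0.178  1.115] p [ 0.5635 -0.1289  0.5961] r 0.578 z [ 0.189 -0.205 -0.96 ] tilt out 0.2153 14.07
lid z: back 0.1343 side -0.0062 err deg 22.29 lid at [ 0.6289 -0.1136  0.5496] shot [ 0.4835 -0.1718  0.1919] d units [ 0.501 -1.321  2.187]
```

```bash
for i in 1 2; do python3 -m creep '0 0 0 -1 0;0 0 0 -1 0;0 0 0 -1 0'>/dev/null; python3 s.py; python3 g.py; done
```

```text
q [-0.119  0.393  1.274  2.149 -0.184  1.119] p [ 0.5348 -0.1157  0.6424] r 0.547 z [ 0.27  -0.216 -0.938] tilt out 0.2934 14.45
lid z: back 0.2162 side -0.0093 err deg 17.52 lid at [ 0.6037 -0.1001  0.6013] shot [ 0.4835 -0.1718  0.1919] d units [ 0.552 -1.422  2.448]
q [-0.099  0.312  1.274  2.149 -0.19   1.122] p [ 0.5025 -0.1035  0.6857] r 0.513 z [ 0.348 -0.224 -0.91 ] tilt out 0.3683 14.82
lid z: back 0.2956 side -0.0099 err deg 12.83 lid at [ 0.5742 -0.0874  0.65  ] shot [ 0.4835 -0.1718  0.1919] d units [ 0.614 -1.537  2.696]
```

```bash
python3 -m creep '0 0.1 0 -1 0;0 0.1 0 -1 0;0 0.1 0 -1 0'>/dev/null; python3 g.py;  python3 -m creep '0 0.15 0 -1 0;0 0.15 0 -1 0;0 0.15 0 -1 0'>/dev/null; python3 s.py; python3 g.py
```

```text
lid z: back 0.3759 side -0.005 err deg 7.94 lid at [ 0.5428 -0.0661  0.6963] shot [ 0.4835 -0.1718  0.1919] d units [ 0.632 -1.718  2.934]
q [ 2.000e-03  1.530e-01  1.274e+00  2.149e+00 -2.250e-01  1.178e+00] p [ 0.4325 -0.062   0.7625] r 0.437 z [ 0.504 -0.222 -0.835] tilt out 0.5039 15.57
lid z: back 0.4533 side 0.0068 err deg 3.1 lid at [ 0.5086 -0.0437  0.7392] shot [ 0.4835 -0.1718  0.1919] d units [ 0.634 -1.935  3.149]
```

```bash
python3 -m creep '0 -0.35 0 -1 0;0 -0.35 0 -1 0'>/dev/null; python3 g.py; python3 -m creep '0 0 0 0 0;0 0 0 0 0'>/dev/null; python3 s.py; python3 g.py
```

```text
lid z: back 0.5036 side 0.0071 err deg 0.6 lid at [ 0.4655 -0.0643  0.7719] shot [ 0.4835 -0.1718  0.1919] d units [ 0.866 -1.907  3.33 ]
q [-0.082  0.082  1.273  2.148 -0.181  1.095] p [ 0.3902 -0.0829  0.7896] r 0.399 z [ 0.55  -0.226 -0.804] tilt out 0.5665 16.07
lid z: back 0.5008 side 0.0073 err deg 0.57 lid at [ 0.4673 -0.0642  0.7702] shot [ 0.4835 -0.1718  0.1919] d units [ 0.857 -1.903  3.321]
```

```bash
for i in 1; do python3 -m creep '0 0.1 -0.25 0.4 0;0 0.21 -0.48 0.83 0;0 0.21 -0.48 0.83 0;0 0.21 -0.48 0.83 0'>/dev/null; python3 s.py; python3 g.py; done; python3 -m creep '0 0.1 -0.25 0.4 0;0 0.21 -0.48 0.83 0;0 0.21 -0.48 0.83 0;0 0.21 -0.48 0.83 0'>/dev/null; python3 s.py; python3 g.py
```

```text
q [-0.195 -0.264  0.345  1.568 -0.115  1.002] p [ 0.3927 -0.1106  0.6352] r 0.408 z [ 0.537 -0.223 -0.814] tilt out 0.57 16.57
lid z: back 0.4866 side 0.0089 err deg 1.09 lid at [ 0.4695 -0.0918  0.6146] shot [ 0.4835 -0.1718  0.1919] d units [ 0.596 -1.349  2.462]
q [-0.3   -0.377 -0.121  1.199 -0.053  0.917] p [ 0.3966 -0.1382  0.497 ] r 0.42 z [ 0.545 -0.224 -0.808] tilt out 0.5872 17.07
lid z: back 0.4957 side 0.0086 err deg 0.69 lid at [ 0.4736 -0.1195  0.4771] shot [ 0.4835 -0.1718  0.1919] d units [ 0.418 -0.919  1.65 ]
```

```bash
python3 -m creep '0 0.1 -0.25 0.4 0;0 0.21 -0.47 0.83 0;0 0.21 -0.47 0.83 0;0 0.21 -0.47 0.83 0'>/dev/null; python3 -m creep '0 0.06 -0.13 0.25 0;0 0.12 -0.26 0.5 0;0 0.12 -0.26 0.5 0;0 0.12 -0.26 0.5 0;0 0.12 -0.26 0.5 0;0 0.12 -0.26 0.5 0;0 0.12 -0.26 0.5 0'; python3 s.py; python3 g.py; python3 - <<'E'
from h import *
a=snap('scene','sc2');b=snap('wrist','w4')
for c in('scene','wrist'):
  for t in('lid','lid_rim','phone','shot','trivet'): print(c,t,[(np.round(d['at'],3).tolist(),round(d['conf'],2)) for d in spot_point(t,c)][:3])
cv2.imwrite('pics/m2.png',np.hstack([cv2.resize(a[130:340,150:430],(400,300)),cv2.resize(b,(400,300))])[:,:,::-1])
E
```

```text
clock: 18.45
eef_pos: [0.4087, -0.1816, 0.2741]
tool_rot: [0.549, 0.774, 0.071, 0.307]
ft_force: [-0.1, 0.0, -0.8]
grip_width: 0.0065
grasp_force: 62.5
q [-0.436 -0.311 -0.668  0.574  0.028  0.808] p [ 0.4087 -0.1816  0.2741] r 0.447 z [ 0.553 -0.227 -0.802] tilt out 0.5971 18.45
lid z: back 0.5044 side 0.0069 err deg 0.62 lid at [ 0.4859 -0.1628  0.2549] shot [ 0.4835 -0.1718  0.1919] d units [ 0.117 -0.224  0.341]
scene lid [([0.483, -0.164, 0.25], 0.94), ([0.432, 0.15, 0.004], 0.93), ([0.47, 0.308, -0.001], 0.72)]
scene lid_rim [([0.473, 0.307, 0.046], 0.83), ([0.462, -0.159, 0.295], 0.69), ([0.44, 0.151, 0.052], 0.59)]
scene phone [([0.556, -0.18, 0.062], 0.71), ([0.616, 0.136, -0.002], 0.66), ([0.484, -0.165, 0.254], 0.26)]
scene shot [([0.36, -0.288, -0.001], 0.44)]
scene trivet [([0.613, 0.132, 0.0], 0.64)]
wrist lid [([0.486, -0.165, 0.258], 0.85)]
wrist lid_rim [([0.464, -0.159, 0.293], 0.77)]
wrist phone [([0.56, -0.178, 0.059], 0.92)]
wrist shot []
wrist trivet [([0.561, -0.182, 0.001], 0.48), ([0.484, -0.164, 0.256], 0.38)]
```

View pics/m2.png

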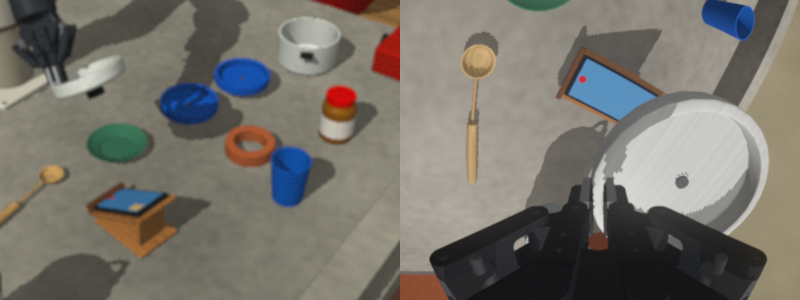

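The scene view (left) shows the lid held with the knob down-forward, and the ring and bystanders in place. In the wrist view (right) the lid's screw at (396,253) is where it was before gripping, so there is no sag. The networks agree with my lid estimate to 2 mm. Final approach next.

```bash
python3 -m creep '0 0.03 -0.05 0.08 0;0 0.06 -0.11 0.17 0;0 0.09 -0.17 0.26 0;0 0.11 -0.21 0.32 0;0 0.12 -0.22 0.34 0;0 0.12 -0.22 0.34 0;0 0.12 -0.22 0.34 0;0 0.12 -0.22 0.34 0;0 0.12 -0.22 0.34 0;0 0.12 -0.22 0.34 0;0 0.12 -0.22 0.34 0;0 0.12 -0.22 0.34 0'; python3 g.py; python3 - <<'E'
from h import *
for c in('scene','wrist','top'):
  snap(c,'f_'+c)
  for t in('lid','lid_rim','phone'): print(c,t,[(np.round(d['at'],3).tolist(),round(d['conf'],2)) for d in spot_point(t,c)][:4])
E
```

```text
clock: 20.55
eef_pos: [0.4061, -0.1897, 0.2103]
tool_rot: [0.549, 0.774, 0.071, 0.306]
ft_force: [-0.1, 0.7, -0.7]
grip_width: 0.0063
grasp_force: 62.4
lid z: back 0.503 side 0.0072 err deg 0.6 lid at [ 0.4833 -0.171   0.191 ] shot [ 0.4835 -0.1718  0.1919] d units [-0.007  0.002 -0.003]
scene lid [([0.482, -0.171, 0.19], 0.86), ([0.432, 0.15, 0.002], 0.79), ([0.47, 0.307, 0.002], 0.74), ([0.359, -0.288, -0.002], 0.34)]
scene lid_rim [([0.441, 0.15, 0.05], 0.9), ([0.473, 0.31, 0.042], 0.71), ([0.359, -0.284, -0.0], 0.31)]
scene phone [([0.36, -0.287, -0.001], 0.73), ([0.557, -0.179, 0.063], 0.68)]
wrist lid [([0.48, -0.172, 0.194], 0.92)]
wrist lid_rim [([0.46, -0.168, 0.229], 0.69), ([0.753, 0.063, 0.003], 0.49)]
wrist phone []
top lid [([0.482, -0.172, 0.188], 0.91), ([0.474, 0.308, 0.0], 0.76), ([0.44, 0.149, 0.002], 0.67), ([0.534, 0.506, -0.002], 0.57)]
top lid_rim [([0.46, -0.168, 0.228], 0.86), ([0.439, 0.147, 0.044], 0.8), ([0.474, 0.309, 0.048], 0.77)]
top phone [([0.559, -0.18, 0.063], 0.58)]
```

```bash
python3 -c "
from h import *
print(telemetry.get_obs()['joint_vel'].round(3)); print(ticket.job_done())"
```

```text
[-0.002  0.001 -0.001 -0.002 -0.002  0.001]
the job is handed in; nothing more can be done
None
```

The job is handed in at about 21 s: the arm is holding the aluminium lid still by its rim, hollow side up, with the knob end about 1 mm from the target point by my estimate (2–3 mm by the cameras) and the lid's axis within about 1° of square to the screen.

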